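Reset a ratchet tilt board to its lowest notch

ROBOT

A 7-joint arm with a two-finger parallel gripper is mounted at the origin on the work surface. World frame = base frame: x ahead of the robot, y to its left, z up, the work surface at z = 0. Lengths are in m, angles in rad, forces in N, time in s.
With the tool pointing down it reaches from about 0.425 to 0.875 m from the base axis. Payload 4.7 kg.
Tool frame: the origin (TCP) lies midway between the tips of the shut fingers; the grasp point (between the pads) lies ctrl.grasp_offset behind it (ctrl.grasp_offset is the distance from the TCP to the grasp point, in m); z points along the fingers, y is the line along which they close (so a half turn about z gives the same grasp; the last joint's range is limited). The gripper opens to 87 mm and grips with 3 to 60 N. Pads are 19 mm wide; open, the fingers measure 117 mm over their backs; the gripper's body (75 mm by 190 mm) begins 51 mm behind the grasp point.
Start: joints at [1.161, 0.321, -0.07, 1.45, 0.023, 1.371, -0.057], TCP at [0.267, -0.593, 0.184] pointing down, gripper open.
Joint ranges: [-2.86, 2.86], [-0.3, 2.09], [-1.38, 1.24], [0.06, 2.45], [-1.56, 4.7], [0.09, 2.05], [-2.69, 2.69]. Speed limits (rad/s): [2.57, 2.57, 3.14, 3.14, 3.14, 3.14, 3.14].

INTERFACE

Orientations are given as a rotation vector (axis times angle).
In Python, from bench import ctrl gives the robot as it stands. The module is installed in compiled form; this text tells all that it offers.
- The arm moves only by the tool jog_arm, never from a script. Its argument "moves" is one flat list of numbers, 7 for each row, row after row: the shift along the tool's x, y, z in units of 30 cm (1.0 is 30 cm), then the turn, a rotation vector about the tool's x, y, z in units of 60 degrees (1.0 is 60 degrees), then the gripper's target within -1 to 1 (fully open at 1, half-way at 0, shut at -1). In form: [x, y, z, wx, wy, wz, fingers, x, y, z, wx, wy, wz, fingers, ...]. A call has exactly 8 rows; each row is the pose to reach, as a shift and turn from the pose commanded when the call began, along the tool's axes at that moment; what a row does not reach only later rows make up. A row lasts 1/8 s, in which the tool goes at most 62.5 mm and 10.7 degrees, less where a joint would pass 70% of its speed; a pose out of reach is approached as far as the arm can. A call with a number of a shift or a turn outside -1 to 1 is refused whole. A call with a gripper value outside its range is refused whole. The fingers move at their own pace and stop on an object; "newtons" is the grip in N (left out, the last holds). Time passes only in rows, so rows that repeat a pose let the fingers close, or fill a call up. It gives the time, the measured TCP pose, the force, the opening and the grip force at its end, in the units of the state.
- ctrl.get_state(): the state, without advancing time (a new reading comes with each control period).
- ctrl.get_image(name): name is "scene" or "top" or "wrist"; returns a dict with "pixels" (420x560x3 uint8, red, green, blue), "fx", "fy", "cx", "cy" (pixels), "xyz" and "rotation" of the camera in the world; the wrist camera has in their place "tool_from_camera" (4x4, takes a point from camera to tool coordinates, whose origin is the TCP and whose axes are the flange's). Camera axes: x right, y up, looking along -z (the intrinsics and any distortion apply to the point x, -y, -z); pixel columns grow to the right and rows downward; lengths in m; the calibration is good to about 2 mm. A picture is of the moment at which its call begins: read the wrist's pose just before it. There is no depth.
- ctrl.close_job(): hands the job in; it is judged then, once.
The state is a dict: "time": time; "joint_positions": joint angles; "qd": joint speeds; "joint_torque": joint torques, N m; "position": TCP position; "tool_rot": TCP orientation; "ft_force": force on the tool from outside, world axes, zero at the start; "torque": the same for the moment, N m; "grip_width": opening from 0.0 (shut) to 1.0 (fully open); "grip_force": force on a finger pad.
Only numpy, scipy, OpenCV 4.12 (cv2) and the standard library are available. Lean on these libraries where they do the work, as an engineer would, in place of code of your own. Each camera call takes 0.05 s, during which the arm holds its last target. There are 200 camera calls.

TASK

The crate tilt board on the packing table is propped up by its ratchet. Set it to its lowest notch: lift it by its handle through the notches and past the top so that the pawl is thrown clear, let it down by hand until it lies flat without letting it drop, then raise it again until it rests in the first notch and let go. Work it gently, without straining it against its end stop at the top, and leave the tub, the flask and the thermometer where they are.

Things in the scene. Friction and masses are not known exactly. Their poses are not given: they have to be found in the camera images.
- hinge (a point): Middle of the board's hinge axis, 100 mm above the table, on a fixed steel stand. x is level and points from the hinge to the board's free edge, away from the robot; y lies along the hinge axis; z is up. The stand's base reaches from 110 mm behind the hinge to 230 mm ahead of it and 200 mm to either side.
- guard_top (a point): Middle of the top of a clear fixed guard over the ratchet and pawl on the stand's -y side, 216 mm above the table; it measures 260 mm along the hinge frame's x, 48 mm along y.
- handle (a point): Middle of the handle: a round steel bar 16 mm thick, 140 mm long, parallel to the hinge, 250 mm from the hinge axis and in the board's plane. Rods 70 mm either side of the middle join it to the board's free edge, 45 mm nearer the hinge, so fingers can pass on both sides of the bar. The point turns with the board: y along the bar, x outwards from the hinge.
- board (a joint): Angle of the tilt board, rad: 0 flat, growing as the free edge is lifted. White plastic panel 205 mm deep, 280 wide, 12 thick; 3 to 6 N at the handle carries it, the hinge is damped. Three notches 0.19 rad apart; in the lowest it rests somewhere between 0.23 and 0.42, as the toothed plate is clamped at a slightly different angle on each stand. Lift 0.04 to 0.18 rad past a notch, then lower, to settle in it.
- pawl_pivot (a point): Fixed pivot of the weighted pawl, under the guard. With the pawl in, the board lifts but cannot come down below its notch. The pawl is thrown clear about 0.62 rad above the lowest notch's rest angle, so between 0.85 and 1.04 rad. It stays clear while the board comes down, and is knocked in again in the last 0.05 rad before flat.
- stop: Rubber end stop of the board's lift, under the guard. It is met about 0.04 rad (10 mm at the handle) after the pawl is thrown and 0.66 rad above the lowest notch's rest angle, at a board angle between 0.89 and 1.08 rad that differs from stand to stand, shifting together with the notches. It feels at the handle like a firm spring, about 6 N per mm of further lift; 20 N there strains it.
- tub_mid (a point): Middle of a closed white dairy tub with a blue lid, 100 mm across, 75 mm tall, standing near the board; leave it alone.
- flask_mid (a point): Middle of a pale blue drinking flask, 68 mm across, 210 mm tall, standing beside the stand; leave it alone.
- probe_mid (a point): Middle of a black hand-held thermometer, about 150 mm long, 40 mm tall, lying beside the stand; leave it alone.

How it is judged:
On the way, in this order (a step that is already met when the one before it is completed fails the run):
1. the board has been lifted past its top notch (value of joint board above 0.83 rad), for 0.1 s.
2. the board lies flat (value of joint board below 0.03 rad), for 0.2 s.
At the end, for the whole second after the job is handed in: The board rests by itself in its lowest notch (board angle between 0.215 and 0.421 rad), still and let go; the tub, flask and thermometer are within 30 mm of where they stood (value of joint board between 0.215 and 0.421 rad and velocity of joint board between -0.03 and 0.03 rad/s and not (distance of any of tub_mid, flask_mid, probe_mid from where it was at the start of the episode above 0.03 m)); the robot touches nothing.
It fails at once if the end stop is strained: pressed with more than 62 N, which is about 20 N at the handle (contact force between stop and board above 62 N).
It fails at once if the board is let drop onto its rests: moving down at over 0.3 rad/s when nearly flat with no finger on it (velocity of joint board below -0.3 rad/s and value of joint board below 0.16 rad and contact force between the fingers and board below 0.05 N).
It fails at once if the tub, the flask or the thermometer is shifted more than 30 mm (distance of any of tub_mid, flask_mid, probe_mid from where it was at the start of the episode above 0.03 m).
It also fails if it takes over 69 s, if anything falls off the work surface, if the arm or the gripper's body presses on something with over 40 N, if the wrist force passes 120 N, or if a joint passes its speed limit or range.

## Working session

There is one attempt and no reset: what is moved stays moved. The work goes in short steps, Python scripts to look and compute and a tool call to move; the robot and the scene stay as the last step left them, time stands still between calls to the robot, and variables do not carry over. Pictures are saved under pics/ and viewed, at most 10 in all, crops included, and the job is handed in when it is done.

Besides the shell and the picture viewer there is one more tool, called after "Emit:" as name(argument=value, ...) on one line, values as JSON. jog_arm: Moves the arm, as the interface text tells. Its arguments: {"type":"object","properties":{"moves":{"type":"array"},"newtons":{"type":"number"}},"required":["moves"]}

```bash
mkdir -p pics; python3 - <<'E'
from bench import ctrl
import cv2,numpy as np
s=ctrl.get_state();print(s, ctrl.grasp_offset)
for n in("scene","top"):
    d=ctrl.get_image(n);cv2.imwrite(f"pics/{n}0.png",d["pixels"][:,:,::-1]);print(n,{k:v for k,v in d.items() if k!="pixels"})
E
```

```text
{'time': 0.0, 'joint_positions': array([ 1.16110576,  0.32183039, -0.07009191,  1.45167871,  0.02261536,
        1.37079775, -0.05687119]), 'qd': array([-0.00024245, -0.00126868,  0.00119056, -0.0004721 ,  0.00116393,
        0.00022809,  0.00021896]), 'joint_torque': array([-1.37132411e-04, -4.91295326e+01, -4.04005805e-01, -3.12535429e+01,
       -6.38553291e-02,  4.36813734e-02,  1.99695760e-04]), 'position': array([ 0.26698193, -0.59194642,  0.18285499]), 'tool_rot': array([-3.06948924e+00, -6.60434094e-01,  8.06139390e-04]), 'ft_force': array([ 0.11746675, -0.16320605,  0.69305202]), 'torque': array([-0.00248176,  0.01977758, -0.00602826]), 'grip_force': 0.0, 'grip_width': 1.0021116855232097} 0.0187
scene {'fx': 466.5154781147702, 'fy': 466.5154781147702, 'cx': 270.91857623204174, 'cy': 212.4190284866111, 'xyz': array([1.00031312, 0.75288473, 0.95439306]), 'rotation': array([0.31200647, 1.03059813, 2.38201704])}
top {'fx': 432.21348717941856, 'fy': 432.21348717941856, 'cx': 290.69578320625004, 'cy': 214.1535267256329, 'xyz': array([0.37439193, 0.04369757, 1.2682402 ]), 'rotation': array([ 0.13549285, -0.1211027 , -1.54307256])}
```

View pics/scene0.png

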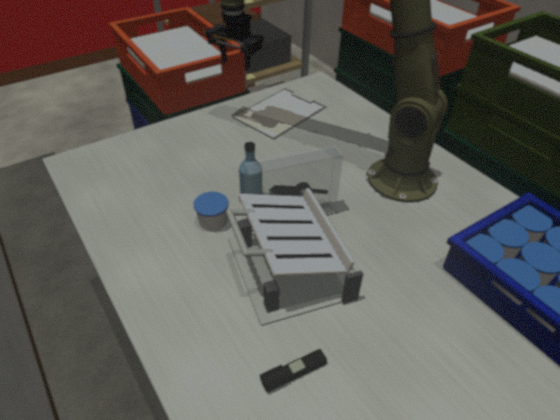

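View pics/top0.png

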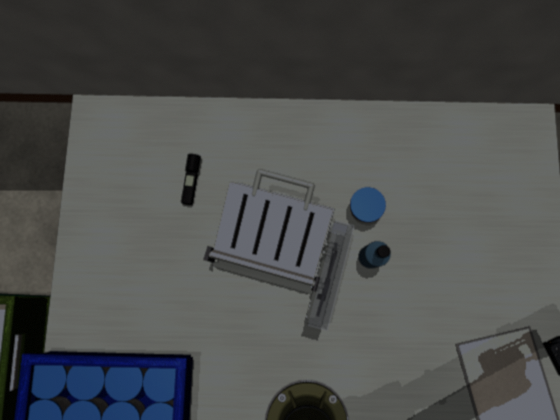

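The scene and top views show the board hinged on the robot's side, at about (208,254)–(320,285) in top. The handle bar is at about (257,171)–(313,186), the tub at (367,205), the flask at (376,255) and the thermometer at (190,180). I'll zoom in on the board.

```bash
python3 - <<'E'
import cv2,numpy as np
a=cv2.imread("pics/scene0.png")[180:330,190:380];b=cv2.imread("pics/top0.png")[155:345,195:395]
f=lambda i:cv2.convertScaleAbs(cv2.resize(i,(400,int(400*i.shape[0]/i.shape[1])),interpolation=cv2.INTER_CUBIC),alpha=1.6)
A,B=f(a),f(b);c=np.zeros((400,800,3),np.uint8);c[:A.shape[0],:400]=A;c[:B.shape[0],400:]=B
cv2.imwrite("pics/crop.png",c)
E
```

```text
(no output)
```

View pics/crop.png

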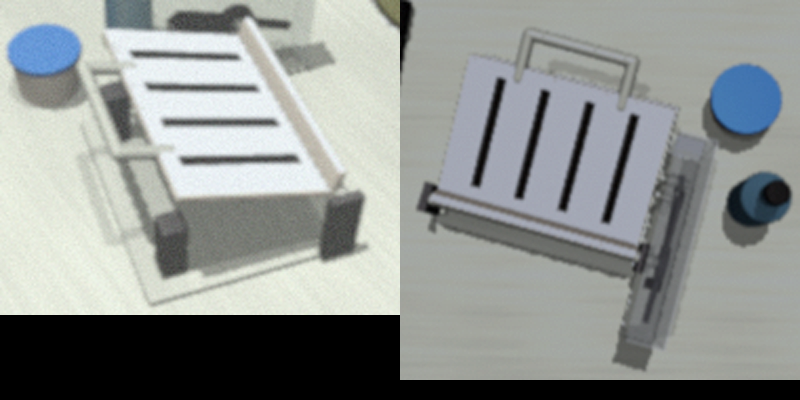

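```bash
cat > h.py <<'E'
import numpy as np
from scipy.spatial.transform import Rotation as R
C={"scene":(466.515,270.919,212.419,[1.00031312,0.75288473,0.95439306],[0.31200647,1.03059813,2.38201704]),
"top":(432.213,290.696,214.1535,[0.37439193,0.04369757,1.2682402],[0.13549285,-0.1211027,-1.54307256])}
def ray(n,p):
    f,cx,cy,o,r=C[n];d=R.from_rotvec(r).apply([(p[0]-cx)/f,-(p[1]-cy)/f,-1]);return np.array(o),d/np.linalg.norm(d)
def plane(n,p,z):
    o,d=ray(n,p);return o+d*(z-o[2])/d[2]
def tri(a,b):
    o1,d1=ray("scene",a);o2,d2=ray("top",b)
    t=np.linalg.lstsq(np.c_[d1,-d2],o2-o1,rcond=None)[0]
    p,q=o1+d1*t[0],o2+d2*t[1];return (p+q)/2,np.linalg.norm(p-q)
E
python3 - <<'E'
from h import *
np.set_printoptions(precision=4,suppress=True)
S=lambda x,y:(x/2.105+190,y/2.105+180);T=lambda x,y:((x-400)/2+195,y/2+155)
P={}
for n,a,b in[("bar+y",(117,153),(531,35)),("bar-y",(90,70),(634,63)),("free+y",(180,197),(468,55)),("free-y",(105,32),(680,107)),("back+y",(340,178),(428,200)),("back-y",(247,22),(640,255))]:
    P[n],e=tri(S(*a),T(*b));print(n,P[n],e)
m=(P["bar+y"]+P["bar-y"])/2;v=P["bar+y"]-P["bar-y"];w=P["free+y"]-P["free-y"]
print("mid",m,np.linalg.norm(v),np.linalg.norm(w),np.degrees(np.arctan2(v[1],v[0])),np.degrees(np.arctan2(w[1],w[0])))
print("tub",plane("top",T(747,97),.075),"flask",plane("top",T(777,192),.21))
for z in(.1,.12):print([plane("top",T(*q),z) for q in((428,200),(642,258))])
E
```

```text
bar+y [0.6629 0.1376 0.1753] 0.0006572128593616758
bar-y [0.6254 0.0054 0.174 ] 0.009255709694768141
free+y [0.6363 0.2194 0.1682] 7.149142061233787e-05
free-y [ 0.5707 -0.0554  0.1623] 0.010069740962462142
back+y [0.4514 0.2669 0.1268] 0.007222113214211928
back-y [ 0.3821 -0.0098  0.123 ] 0.005060002739320774
mid [0.6442 0.0715 0.1747] 0.13739418475737536 0.2825393646157889 74.14868008384748 76.5649434295922
tub [ 0.607  -0.1604  0.075 ] flask [ 0.4634 -0.1733  0.21  ]
[array([0.4505, 0.2747, 0.1   ]), array([ 0.3803, -0.0153,  0.1   ])]
[array([0.4492, 0.2708, 0.12  ]), array([ 0.3802, -0.0143,  0.12  ])]
```

Emit:
jog_arm(moves=[0.1,-0.05,-0.2,0,0,-0.1,0,0.28,-0.12,-0.4,0,0,-0.2,0,0.45,-0.2,-0.5,0,0,-0.3,0,0.6,-0.28,-0.5,0,0,-0.4,0,0.75,-0.35,-0.5,0,0,-0.4,0,0.88,-0.41,-0.5,0,0,-0.4,0,0.88,-0.41,-0.5,0,0,-0.4,0,0.88,-0.41,-0.5,0,0,-0.4,0], newtons=20)

```text
time: 1.1
position: [0.4567, -0.3725, 0.3335]
tool_rot: [-2.867, -1.284, 0.002]
ft_force: [-0.5, -0.8, 0.2]
grip_width: 0.504
grip_force: 0.0
```

```bash
cat >> h.py <<'E'
def to(s,target):
    "world TCP target, upright with closing line at yaw -14 deg -> tool-axis units"
    M=R.from_rotvec(s["tool_rot"])
    y=np.array([np.cos(np.radians(-14)),np.sin(np.radians(-14)),0]);z=np.array([0,0,-1.]);x=np.cross(y,z)
    D=R.from_matrix(np.c_[x,y,z])
    return M.inv().apply(np.array(target)-s["position"])/.3,(M.inv()*D).as_rotvec()/np.radians(60)
E
python3 - <<'E'
from h import *;from bench import ctrl
s=ctrl.get_state();print(s["time"],s["position"],s["tool_rot"],s["grip_width"],to(s,[.644,.0715,.29]))
E
```

```text
1.1 [ 0.45665409 -0.37248088  0.33350836] [-2.86707025e+00 -1.28375942e+00  1.90832249e-03] 0.504155401787219 (array([ 1.52002385, -0.5196733 ,  0.14385689]), array([-0.0008992 ,  0.00078429, -0.46263571]))
```

Emit:
jog_arm(moves=[0.18,-0.06,0,0,0,-0.1,0,0.36,-0.12,0,0,0,-0.2,0,0.54,-0.18,0,0,0,-0.3,0,0.72,-0.25,0,0,0,-0.4,0,0.9,-0.3,0,0,0,-0.46,0,1.0,-0.34,0,0,0,-0.46,0,1.0,-0.34,0,0,0,-0.46,0,1.0,-0.34,0,0,0,-0.46,0])

```text
time: 2.1
position: [0.5804, -0.0829, 0.3336]
tool_rot: [2.481, 1.927, -0.002]
ft_force: [-0.9, -0.6, -1.1]
grip_width: 0.497
grip_force: 0.0
```

```bash
python3 - <<'E'
from h import *;from bench import ctrl
import cv2
s=ctrl.get_state();print(s["time"],s["position"],s["tool_rot"],s["grip_width"],to(s,[.644,.0715,.29]))
d=ctrl.get_image("wrist");cv2.imwrite("pics/w1.png",d["pixels"][:,:,::-1]);print({k:v for k,v in d.items() if k!="pixels"})
E
```

```text
2.1 [ 0.58043241 -0.08287126  0.33356622] [ 2.48067688e+00  1.92681407e+00 -2.33372486e-03] 0.4974971501847819 (array([0.55121394, 0.0780615 , 0.14436082]), array([-0.00048689,  0.0014203 , -0.00541569]))
{'fx': 325.6239466573852, 'fy': 325.6239466573852, 'cx': 278.21791995588126, 'cy': 204.31225189368246, 'tool_from_camera': array([[-9.27587477e-05,  9.56082707e-01,  2.93096996e-01,
         8.03553458e-02],
       [ 9.99999991e-01,  1.17175150e-04, -6.57474768e-05,
         8.44836801e-05],
       [-9.72037102e-05,  2.93096988e-01, -9.56082709e-01,
        -2.01493950e-01],
       [ 0.00000000e+00,  0.00000000e+00,  0.00000000e+00,
         1.00000000e+00]])}
```

View pics/w1.png

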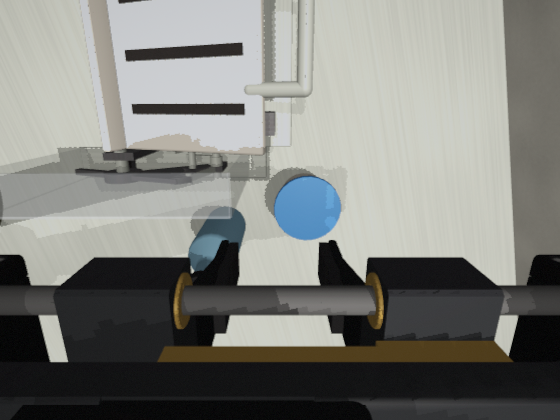

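The wrist view shows the bar running up the image, its -y corner at (306,90) and top edge at (308,0), so it is nearly parallel to tool x. The tub is at (307,208). I'll cast those rays to check the bar's position.

```bash
cat >> h.py <<'E'
def wray(d,s,p):
    v=np.array([(p[0]-d["cx"])/d["fx"],-(p[1]-d["cy"])/d["fy"],-1]);T=d["tool_from_camera"];M=R.from_rotvec(s["tool_rot"])
    return s["position"]+M.apply(T[:3,3]),M.apply(T[:3,:3]@v)
E
python3 - <<'E'
from h import *;from bench import ctrl
s=ctrl.get_state();d=ctrl.get_image("wrist")
for p in((306,90),(308,2)):
  for z in(.165,.175,.185):
    o,v=wray(d,s,p);print(p,o+v*(z-o[2])/v[2])
o,v=wray(d,s,(306,90))
for o2,v2 in (ray("top",(312,186.5)),ray("scene",(232.7,213.3))):
    t=np.linalg.lstsq(np.c_[v,-v2],o2-o,rcond=None)[0];print(o+v*t[0],o2+v2*t[1])
E
```

```text
(306, 90) [0.63288586 0.00145959 0.165     ]
(306, 90) [0.63201182 0.00128313 0.175     ]
(306, 90) [0.63113777 0.00110667 0.185     ]
(308, 2) [0.65339016 0.08181959 0.165     ]
(308, 2) [0.65196201 0.07947153 0.175     ]
(308, 2) [0.65053387 0.07712346 0.185     ]
[0.63388108 0.00166052 0.15361368] [0.63393745 0.00180899 0.15362122]
[0.6321764  0.00131636 0.17311694] [0.62164416 0.00751815 0.17230581]
```

Emit:
jog_arm(moves=[0.12,0.02,0,0,0,0,0,0.25,0.04,0,0,0,0,0,0.4,0.07,0.1,0,0,0,0,0.55,0.09,0.2,0,0,0,0,0.55,0.09,0.3,0,0,0,0,0.55,0.09,0.42,0,0,0,0,0.55,0.09,0.42,0,0,0,0,0.55,0.09,0.42,0,0,0,0])

```text
time: 3.2
position: [0.6481, 0.0723, 0.2095]
tool_rot: [2.478, 1.929, 0.002]
ft_force: [-0.2, 0.7, 0.6]
grip_width: 0.501
grip_force: 0.0
```

```bash
python3 - <<'E'
from h import *;from bench import ctrl
import cv2
s=ctrl.get_state();print(s["time"],s["position"],s["tool_rot"],s["grip_width"],s["ft_force"],to(s,[.649,.069,.148]))
d=ctrl.get_image("wrist");cv2.imwrite("pics/w2.png",d["pixels"][:,:,::-1])
E
```

```text
3.2 [0.64807746 0.07228527 0.20945287] [2.47848586e+00 1.92853054e+00 2.07157731e-03] 0.501141959677089 [-0.17811994  0.66740087  0.64840899] (array([-0.00992287,  0.00531363,  0.20484945]), array([ 0.00167139, -0.00029294, -0.0037739 ]))
```

View pics/w2.png

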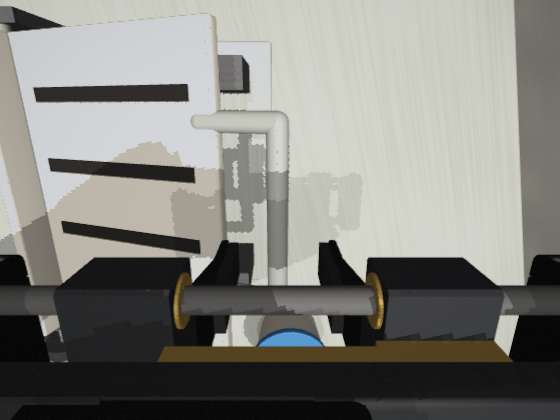

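The bar sits centred between the fingers, at col 278 with the fingers at 232 and 325. Its +y corner is at (278,121) and the gap to the board is clear, so I'll descend and grip.

Emit:
jog_arm(moves=[0,0,0.06,0,0,0,0,0,0,0.13,0,0,0,0,0,0,0.2,0,0,0,0,0,0,0.2,0,0,0,0,0,0,0.2,0,0,0,-1,0,0,0.2,0,0,0,-1,0,0,0.2,0,0,0,-1,0,0,0.2,0,0,0,-1], newtons=15)

```text
time: 4.25
position: [0.6475, 0.0734, 0.1483]
tool_rot: [2.477, 1.931, 0.001]
ft_force: [-0.1, 0.4, 0.3]
grip_width: 0.131
grip_force: 0.0
```

```bash
python3 - <<'E'
from h import *;from bench import ctrl
import cv2
s=ctrl.get_state();print(s["time"],s["position"],s["grip_width"]*87,s["grip_force"],s["ft_force"],s["torque"])
d=ctrl.get_image("scene")["pixels"][120:330,150:430,::-1];cv2.imwrite("pics/s2.png",cv2.resize(d,None,fx=2.5,fy=2.5,interpolation=2))
E
```

```text
4.25 [0.64747657 0.0734228  0.14831896] 11.386602264642642 0.0 [-0.08361636  0.36881915  0.27199712] [-0.05561849 -0.08964082 -0.02746213]
```

View pics/s2.png

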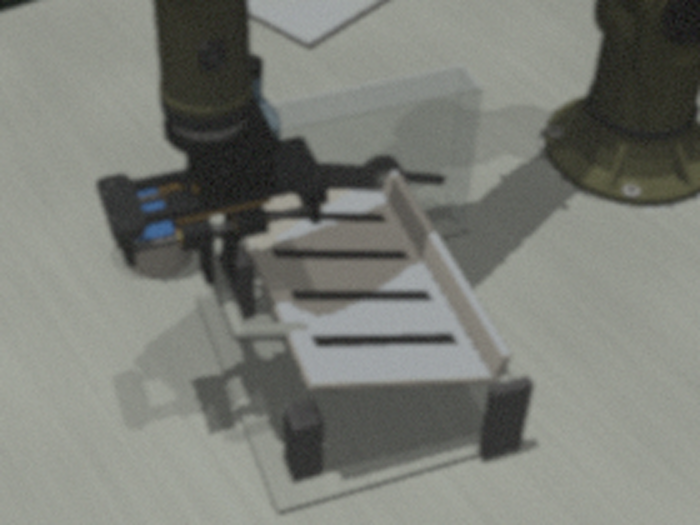

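The scene view shows the fingers at the bar, near (240,270) in the crop. But the opening reads 11 mm with no grip force, which is less than the bar's 16 mm, so I need to check whether the bar is above or below the pads.

```bash
python3 - <<'E'
from h import *;from bench import ctrl
import cv2
s=ctrl.get_state();print(s["time"],s["position"],s["grip_width"]*87,s["grip_force"],s["ft_force"])
d=ctrl.get_image("wrist");cv2.imwrite("pics/w3.png",d["pixels"][:,:,::-1])
E
```

```text
4.3 [0.6473813  0.0734389  0.14819525] 7.760402334702308 0.0 [-0.05813413 -0.93354829  0.19078496]
```

View pics/w3.png

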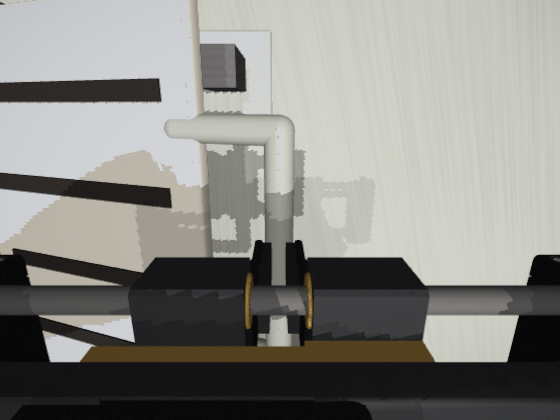

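```bash
python3 - <<'E'
from h import *;from bench import ctrl
s=ctrl.get_state();d=ctrl.get_image("wrist")
s2=dict(position=np.array([.6481,.0723,.2095]),tool_rot=np.array([2.4785,1.9285,.002]))
for st,p in((s,(280,129)),(s2,(278,121))):
  o,v=wray(d,st,p)
  for o2,v2 in (ray("top",(260.5,172.5)),ray("scene",(245.4,252.7))):
    t=np.linalg.lstsq(np.c_[v,-v2],o2-o,rcond=None)[0];print(o+v*t[0],o2+v2*t[1])
print(ctrl.get_state()["grip_width"]*87)
E
```

```text
[0.66509034 0.13857481 0.16703279] [0.66537052 0.1380783  0.16706426]
[0.66521374 0.1393518  0.17819035] [0.66429655 0.1398891  0.17816308]
[0.66504904 0.13905506 0.16654918] [0.66549657 0.13811918 0.16658723]
[0.66517145 0.13959413 0.17837027] [0.66438092 0.14004302 0.17835799]
2.7830599055166756
```

```bash
python3 - <<'E'
from h import *;from bench import ctrl
s=ctrl.get_state();print(s["position"],s["grip_width"],s["grip_force"])
f,cx,cy,o,r=C["scene"]
x=np.array([.242,.97,0]);y=np.array([.97,-.242,0])
for h in(0,.02,.04,.06):
  for a in(-.0095,.0095):
    q=R.from_rotvec(r).inv().apply(s["position"]+[0,0,h]+a*x+.01*y-np.array(o));u=np.array([cx-f*q[0]/q[2],cy+f*q[1]/q[2]]);print(h,a,u,(u-[150,120])*2.5)
E
```

```text
[0.64769465 0.07337119 0.14833561] 0.03198919431628363 0.9969316329807043
0 -0.0095 [232.29752577 238.95714349] [205.74381442 297.39285873]
0 0.0095 [234.48021346 244.49612312] [211.20053365 311.2403078 ]
0.02 -0.0095 [231.85261566 233.08260256] [204.63153915 282.7065064 ]
0.02 0.0095 [234.0574656  238.62057405] [210.143664   296.55143512]
0.04 -0.0095 [231.39647636 227.05979264] [203.4911909  267.64948159]
0.04 0.0095 [233.62391754 232.59491868] [209.05979385 281.48729671]
0.06 -0.0095 [230.9286773  220.88302868] [202.32169325 252.20757171]
0.06 0.0095 [233.17915004 226.41333031] [207.9478751  266.03332578]
```

The rays put the bar at z ≈ 0.17–0.178, but the fingers have shut fully at pad height with almost no force. So the bar is probably caught behind the closed pads, as in a hook. I'll lift a little to test that: the load should show in the force reading.

Emit:
jog_arm(moves=[0,0,-0.015,0,0,0,-1,0,-0.01,-0.03,0,0,0,-1,0,-0.015,-0.045,0,0,0,-1,0,-0.02,-0.06,0,0,0,-1,0,-0.03,-0.075,0,0,0,-1,0,-0.035,-0.09,0,0,0,-1,0,-0.04,-0.105,0,0,0,-1,0,-0.04,-0.105,0,0,0,-1])

```text
time: 5.4
position: [0.6358, 0.0764, 0.18]
tool_rot: [2.477, 1.931, 0.001]
ft_force: [-0.6, 0.1, -0.8]
grip_width: 0.003
grip_force: 0.0
```

```bash
python3 - <<'E'
from h import *;from bench import ctrl
import cv2
s=ctrl.get_state();print(s["time"],s["position"],s["grip_width"]*87,s["grip_force"],s["ft_force"],s["torque"])
d=ctrl.get_image("scene")["pixels"][160:300,190:380,::-1];cv2.imwrite("pics/s3.png",cv2.resize(d,None,fx=4,fy=4,interpolation=2))
E
```

```text
5.4 [0.63583036 0.07642178 0.17995788] 0.2748275887572255 0.0 [-0.58190285  0.05492912 -0.83706839] [-0.00447609 -0.07439442 -0.00292276]
```

View pics/s3.png

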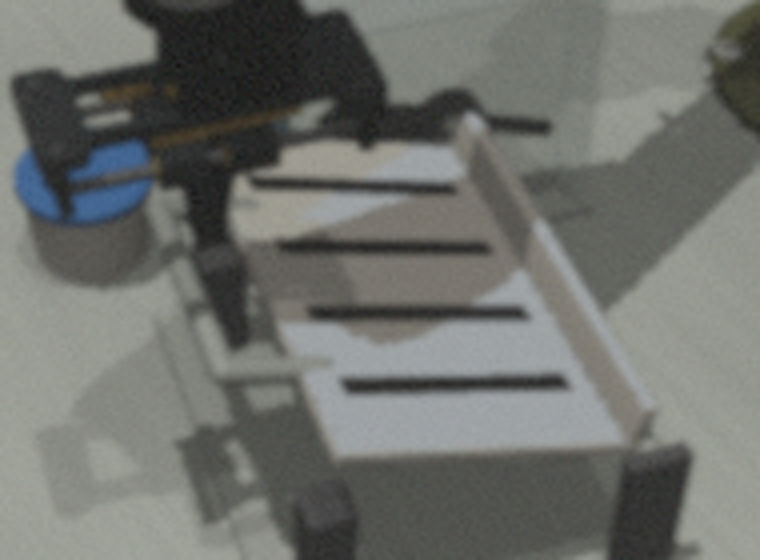

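No load on the tool, and the bar's +y corner is still at (220,375) in this crop, so the board hasn't moved. The shut fingers are above the bar, so the tips sit higher than I assumed. I'll open, go back and straddle the bar deeper.

Emit:
jog_arm(moves=[0,0.02,-0.05,0,0,0,0,0,0.04,-0.05,0,0,0,0,0,0.04,-0.05,0,0,0,0,0,0.04,-0.05,0,0,0,0,0,0.04,0.0,0,0,0,0,0,0.04,0.06,0,0,0,0,0,0.04,0.11,0,0,0,0,0,0.04,0.11,0,0,0,0])

```text
time: 6.45
position: [0.6459, 0.073, 0.144]
tool_rot: [-2.476, -1.93, 0.005]
ft_force: [0.7, -0.7, -0.0]
grip_width: 0.498
grip_force: 0.0
```

Emit:
jog_arm(moves=[0,0,0.02,0,0,0,0,0,0,0.045,0,0,0,0,0,0,0.07,0,0,0,0,0,0,0.07,0,0,0,-1,0,0,0.07,0,0,0,-1,0,0,0.07,0,0,0,-1,0,0,0.07,0,0,0,-1,0,0,0.07,0,0,0,-1])

```text
time: 7.45
position: [0.6477, 0.0734, 0.1258]
tool_rot: [2.477, 1.931, 0.001]
ft_force: [0.3, 0.1, 0.8]
grip_width: 0.175
grip_force: 15.0
```

```bash
python3 - <<'E'
from h import *;from bench import ctrl
import cv2
s=ctrl.get_state();print(s["time"],s["position"],s["grip_width"]*87,s["grip_force"],s["ft_force"],s["torque"])
d=ctrl.get_image("wrist");cv2.imwrite("pics/w4.png",d["pixels"][:,:,::-1])
E
```

```text
7.45 [0.64768893 0.07340655 0.12579613] 15.183333912316424 14.99992311000824 [0.33087317 0.09176184 0.76170338] [-0.03380363 -0.25297138  0.03842711]
```

The bar is now gripped: the opening is 15.2 mm at 15 N. I'll lift along the arc and watch the sideways force.

Emit:
jog_arm(moves=[0,-0.005,-0.015,0,0,0,-1,0,-0.01,-0.03,0,0,0,-1,0,-0.016,-0.047,0,0,0,-1,0,-0.022,-0.062,0,0,0,-1,0,-0.028,-0.078,0,0,0,-1,0,-0.035,-0.094,0,0,0,-1,0,-0.035,-0.094,0,0,0,-1,0,-0.035,-0.094,0,0,0,-1], newtons=20)

```text
time: 8.5
position: [0.6371, 0.076, 0.1539]
tool_rot: [2.477, 1.932, 0.0]
ft_force: [3.3, 1.2, -2.7]
grip_width: 0.177
grip_force: 20.0
```

```bash
cat >> h.py <<'E'
def rep():
    from bench import ctrl
    s=ctrl.get_state();M=R.from_rotvec(s["tool_rot"]).inv()
    np.set_printoptions(precision=4,suppress=True)
    print(s["time"],s["position"],"tool ypos",s["position"]@[.97,-.242,0],"grip",s["grip_width"]*87,s["grip_force"],"F tool",M.apply(s["ft_force"]),"M",M.apply(s["torque"]))
E
python3 - <<'E'
from h import *;from bench import ctrl
import cv2
rep()
d=ctrl.get_image("scene")["pixels"][160:300,190:380,::-1];cv2.imwrite("pics/s4.png",cv2.resize(d,None,fx=4,fy=4,interpolation=2))
E
```

```text
8.5 [0.6371 0.076  0.1539] tool ypos 0.5996114998944075 grip 15.430813217914114 19.999961256980896 F tool [2.0135 2.941  2.6923] M [-1.0214  0.3622 -0.0482]
```

View pics/s4.png

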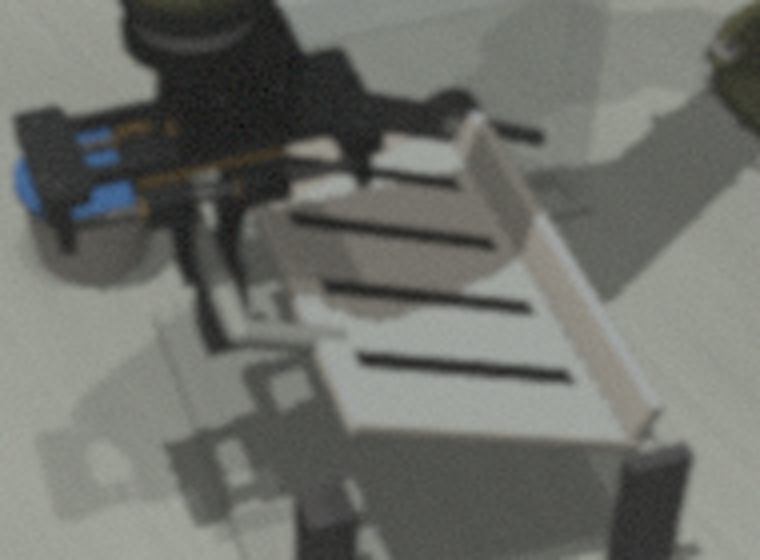

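Emit:
jog_arm(moves=[0,-0.01,-0.025,0,0,0,-1,0,-0.021,-0.05,0,0,0,-1,0,-0.034,-0.075,0,0,0,-1,0,-0.048,-0.1,0,0,0,-1,0,-0.063,-0.125,0,0,0,-1,0,-0.08,-0.15,0,0,0,-1,0,-0.095,-0.17,0,0,0,-1,0,-0.095,-0.17,0,0,0,-1])

```text
time: 9.55
position: [0.6077, 0.0834, 0.2047]
tool_rot: [-2.476, -1.932, 0.004]
ft_force: [-3.8, 2.0, -7.6]
grip_width: 0.175
grip_force: 20.0
```

```bash
python3 -c "
from h import *;rep()"
```

```text
9.55 [0.6077 0.0834 0.2047] tool ypos 0.5693006299564579 grip 15.241814991544043 19.9994757771492 F tool [ 1.0678 -4.1481  7.6335] M [0.8414 0.3373 0.0214]
```

Emit:
jog_arm(moves=[0,-0.018,-0.018,0,0,0,-1,0,-0.034,-0.036,0,0,0,-1,0,-0.05,-0.054,0,0,0,-1,0,-0.067,-0.072,0,0,0,-1,0,-0.084,-0.09,0,0,0,-1,0,-0.102,-0.106,0,0,0,-1,0,-0.118,-0.121,0,0,0,-1,0,-0.118,-0.121,0,0,0,-1])

```text
time: 10.55
position: [0.5747, 0.0918, 0.2416]
tool_rot: [2.477, 1.932, -0.0]
ft_force: [-1.9, 3.0, -7.5]
grip_width: 0.175
grip_force: 20.0
```

```bash
python3 -c "
from h import *;rep()"
```

```text
10.55 [0.5747 0.0918 0.2416] tool ypos 0.535223980211384 grip 15.266908368959431 19.99845564365387 F tool [ 2.4453 -2.5554  7.541 ] M [ 0.4127  0.5801 -0.0181]
```

Emit:
jog_arm(moves=[0,-0.008,-0.007,0,0,0,-1,0,-0.016,-0.014,0,0,0,-1,0,-0.025,-0.021,0,0,0,-1,0,-0.033,-0.027,0,0,0,-1,0,-0.041,-0.033,0,0,0,-1,0,-0.049,-0.039,0,0,0,-1,0,-0.049,-0.039,0,0,0,-1,0,-0.049,-0.039,0,0,0,-1])

```text
time: 11.55
position: [0.5612, 0.0952, 0.2531]
tool_rot: [2.477, 1.931, 0.001]
ft_force: [1.1, 4.4, -6.1]
grip_width: 0.175
grip_force: 20.0
```

```bash
cat >> h.py <<'E'
def arc():
    from bench import ctrl
    s=ctrl.get_state();y=s["position"]@[.97,-.242,0]-.6105;z=s["position"][2]-.1258
    D=2*np.arcsin(np.hypot(y,z)/.5);m=np.arctan2(-y,z);t=m+D/2;F=R.from_rotvec(s["tool_rot"]).inv().apply(s["ft_force"])
    print("dtheta",D,"th0",m-D/2,"th",t,"tangential N",F[2]*np.cos(t)+F[1]*np.sin(t))
E
python3 -c "
from h import *;rep();arc()"
```

```text
11.55 [0.5612 0.0952 0.2531] tool ypos 0.5212827164646493 grip 15.237978737596459 19.998210668563843 F tool [ 4.5602 -0.0658  6.0747] M [-0.1732  0.7883 -0.0342]
dtheta 0.632211628397834 th0 0.29526290477218436 th 0.9274745331700183 tangential N 3.591310264863979
```

Emit:
jog_arm(moves=[0,-0.003,-0.002,0,0,0,-1,0,-0.006,-0.004,0,0,0,-1,0,-0.009,-0.006,0,0,0,-1,0,-0.011,-0.008,0,0,0,-1,0,-0.011,-0.008,0,0,0,-1,0,-0.011,-0.008,0,0,0,-1,0,-0.011,-0.008,0,0,0,-1,0,-0.011,-0.008,0,0,0,-1])

```text
time: 12.55
position: [0.5581, 0.096, 0.2554]
tool_rot: [2.477, 1.931, 0.001]
ft_force: [2.4, 3.9, -1.4]
grip_width: 0.176
grip_force: 20.0
```

```bash
python3 -c "
from h import *;rep();arc()"
```

```text
12.55 [0.5581 0.096  0.2554] tool ypos 0.518146818689999 grip 15.28160024043588 19.99854415655136 F tool [4.3741 1.3575 1.3628] M [-0.839   1.0035 -0.0219]
dtheta 0.6479166553275512 th0 0.29507855818053447 th 0.9429952135080857 tangential N 1.8990967793260078
```

Emit:
jog_arm(moves=[0,-0.002,-0.001,0,0,0,-1,0,-0.004,-0.003,0,0,0,-1,0,-0.006,-0.004,0,0,0,-1,0,-0.007,-0.005,0,0,0,-1,0,-0.007,-0.005,0,0,0,-1,0,-0.007,-0.005,0,0,0,-1,0,-0.007,-0.005,0,0,0,-1,0,-0.007,-0.005,0,0,0,-1])

```text
time: 13.55
position: [0.5563, 0.0965, 0.2569]
tool_rot: [2.477, 1.931, 0.002]
ft_force: [4.2, 3.4, -0.9]
grip_width: 0.175
grip_force: 20.0
```

```bash
python3 -c "
from h import *;rep();arc()"
```

```text
13.55 [0.5563 0.0965 0.2569] tool ypos 0.5162208248618971 grip 15.25709166709914 19.99818742275238 F tool [4.3159 3.2021 0.8615] M [-1.0131  1.0218 -0.048 ]
dtheta 0.6576045706204174 th0 0.2947655217418784 th 0.9523700923622959 tangential N 3.1084915725405096
```

Emit:
jog_arm(moves=[0,-0.001,-0.001,0,0,0,-1,0,-0.003,-0.002,0,0,0,-1,0,-0.004,-0.003,0,0,0,-1,0,-0.005,-0.004,0,0,0,-1,0,-0.005,-0.004,0,0,0,-1,0,-0.005,-0.004,0,0,0,-1,0,-0.005,-0.004,0,0,0,-1,0,-0.005,-0.004,0,0,0,-1])

```text
time: 14.55
position: [0.5547, 0.0968, 0.258]
tool_rot: [2.477, 1.931, 0.002]
ft_force: [3.7, 4.0, -2.3]
grip_width: 0.175
grip_force: 20.0
```

```bash
python3 -c "
from h import *;rep();arc()"
```

```text
14.55 [0.5547 0.0968 0.258 ] tool ypos 0.5146181463830655 grip 15.188970459995096 19.99799519777298 F tool [4.7762 2.5605 2.3017] M [-0.9297  1.0336 -0.0598]
dtheta 0.6653317148792419 th0 0.2949498509702876 th 0.9602815658495295 tangential N 3.4175440089873286
```

Emit:
jog_arm(moves=[0,-0.001,-0.001,0,0,0,-1,0,-0.003,-0.002,0,0,0,-1,0,-0.004,-0.003,0,0,0,-1,0,-0.005,-0.004,0,0,0,-1,0,-0.005,-0.004,0,0,0,-1,0,-0.005,-0.004,0,0,0,-1,0,-0.005,-0.004,0,0,0,-1,0,-0.005,-0.004,0,0,0,-1])

```text
time: 15.55
position: [0.5532, 0.0973, 0.2592]
tool_rot: [2.477, 1.931, 0.001]
ft_force: [5.1, 3.2, -1.9]
grip_width: 0.176
grip_force: 20.0
```

```bash
python3 -c "
from h import *;rep();arc()"
```

```text
15.55 [0.5532 0.0973 0.2592] tool ypos 0.5130402621997014 grip 15.312586931995167 19.997822642326355 F tool [4.3555 4.1923 1.8821] M [-0.8779  1.0275 -0.0367]
dtheta 0.6733851192270262 th0 0.2943769505192775 th 0.9677620697463036 tangential N 4.5203428945407405
```

Emit:
jog_arm(moves=[0,-0.001,-0.001,0,0,0,-1,0,-0.003,-0.002,0,0,0,-1,0,-0.004,-0.003,0,0,0,-1,0,-0.005,-0.004,0,0,0,-1,0,-0.005,-0.004,0,0,0,-1,0,-0.005,-0.004,0,0,0,-1,0,-0.005,-0.004,0,0,0,-1,0,-0.005,-0.004,0,0,0,-1])

```text
time: 16.55
position: [0.5516, 0.0976, 0.2603]
tool_rot: [2.477, 1.931, 0.001]
ft_force: [3.2, 4.3, -2.6]
grip_width: 0.178
grip_force: 20.0
```

```bash
python3 -c "
from h import *;rep();arc()"
```

```text
16.55 [0.5516 0.0976 0.2603] tool ypos 0.5114315666490991 grip 15.526735779085437 19.9977645277977 F tool [4.9703 2.0115 2.5791] M [-0.8762  0.999  -0.0162]
dtheta 0.681248520032641 th0 0.2942670333239904 th 0.9755155533566314 tangential N 3.1116832407346307
```

Emit:
jog_arm(moves=[0,-0.002,-0.001,0,0,0,-1,0,-0.004,-0.003,0,0,0,-1,0,-0.006,-0.004,0,0,0,-1,0,-0.007,-0.005,0,0,0,-1,0,-0.007,-0.005,0,0,0,-1,0,-0.007,-0.005,0,0,0,-1,0,-0.007,-0.005,0,0,0,-1,0,-0.007,-0.005,0,0,0,-1])

```text
time: 17.55
position: [0.5499, 0.0981, 0.2616]
tool_rot: [2.477, 1.931, 0.002]
ft_force: [5.3, 3.0, -4.3]
grip_width: 0.173
grip_force: 20.0
```

```bash
python3 - <<'E'
from h import *;from bench import ctrl
import cv2
rep();arc()
a=ctrl.get_image("scene")["pixels"][120:300,190:380,::-1]
b=ctrl.get_image("wrist")["pixels"][:,:,::-1]
a=cv2.resize(a,(400,379),interpolation=2);b=cv2.resize(b[:379],(400,379)) if 0 else b[20:399,80:480]
cv2.imwrite("pics/s5.png",np.hstack([a,b]))
E
```

```text
17.55 [0.5499 0.0981 0.2616] tool ypos 0.5096801420670407 grip 15.017308620503051 19.997582137584686 F tool [4.2256 4.3684 4.2965] M [-1.1222  1.1541 -0.0626]
dtheta 0.6900201554618556 th0 0.2937538733400015 th 0.983774028801857 tangential N 6.016894037159574
```

View pics/s5.png

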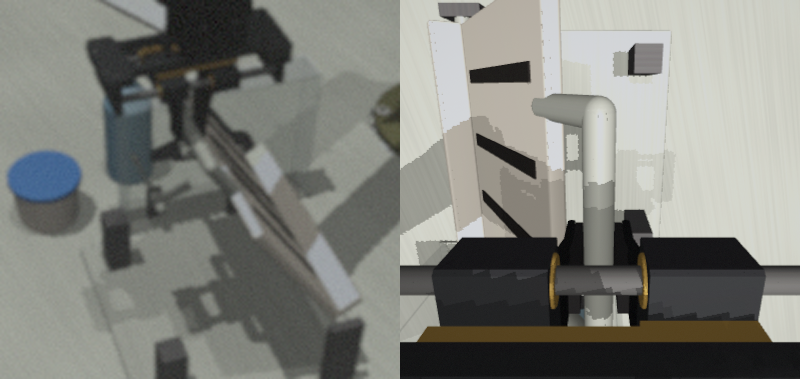

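The view shows the board steeply raised and the bar held well inside the fingers (corner at (600,110) in the right half). The load is starting to rise, so I'll take one smaller step.

Emit:
jog_arm(moves=[0,-0.001,-0.001,0,0,0,-1,0,-0.002,-0.002,0,0,0,-1,0,-0.004,-0.003,0,0,0,-1,0,-0.004,-0.003,0,0,0,-1,0,-0.004,-0.003,0,0,0,-1,0,-0.004,-0.003,0,0,0,-1,0,-0.004,-0.003,0,0,0,-1,0,-0.004,-0.003,0,0,0,-1])

```text
time: 18.65
position: [0.549, 0.0983, 0.2622]
tool_rot: [2.477, 1.931, 0.002]
ft_force: [7.2, 3.8, -4.6]
grip_width: 0.179
grip_force: 20.0
```

```bash
python3 -c "
from h import *;rep();arc()"
```

```text
18.65 [0.549  0.0983 0.2622] tool ypos 0.5087784460024417 grip 15.552787389450485 19.99724507331848 F tool [5.396  6.0115 4.6101] M [-1.3373  1.2123  0.0137]
dtheta 0.6944976827593693 th0 0.293521607154869 th 0.9880192899142384 tangential N 7.556335045658431
```

Emit:
jog_arm(moves=[0,-0.001,-0.001,0,0,0,-1,0,-0.002,-0.002,0,0,0,-1,0,-0.004,-0.003,0,0,0,-1,0,-0.004,-0.003,0,0,0,-1,0,-0.004,-0.003,0,0,0,-1,0,-0.004,-0.003,0,0,0,-1,0,-0.004,-0.003,0,0,0,-1,0,-0.004,-0.003,0,0,0,-1])

```text
time: 19.65
position: [0.5482, 0.0985, 0.2628]
tool_rot: [2.477, 1.931, 0.003]
ft_force: [6.8, 4.5, -6.5]
grip_width: 0.174
grip_force: 20.0
```

```bash
python3 -c "
from h import *;rep();arc()"
```

```text
19.65 [0.5482 0.0985 0.2628] tool ypos 0.5078823467761024 grip 15.153588597103667 19.996897280216217 F tool [6.0107 5.4914 6.5531] M [-1.6403  1.3026  0.0366]
dtheta 0.698878572402079 th0 0.2933781120238501 th 0.9922566844259291 tangential N 8.180975133087214
```

The load climbs steadily to about 5 N over the baseline, so the board is on the stop, and the pawl throws 10 mm before that. Now I'll lower it by hand.

Emit:
jog_arm(moves=[0,0.034,0.024,0,0,0,-1,0,0.067,0.049,0,0,0,-1,0,0.099,0.076,0,0,0,-1,0,0.129,0.105,0,0,0,-1,0,0.158,0.135,0,0,0,-1,0,0.185,0.166,0,0,0,-1,0,0.211,0.199,0,0,0,-1,0,0.235,0.233,0,0,0,-1])

```text
time: 20.65
position: [0.6161, 0.0812, 0.1929]
tool_rot: [2.477, 1.931, 0.001]
ft_force: [3.2, 4.0, 0.9]
grip_width: 0.176
grip_force: 20.0
```

```bash
python3 -c "
from h import *;rep();arc()"
```

```text
20.65 [0.6161 0.0812 0.1929] tool ypos 0.5779543238001751 grip 15.285985315345856 19.994506537914276 F tool [ 4.6988  2.0863 -0.8481] M [-0.3663  0.9197 -0.0305]
dtheta 0.299541386300203 th0 0.30164048994190124 th 0.6011818762421042 tangential N 0.48059709938240736
```

Emit:
jog_arm(moves=[0,0.022,0.035,0,0,0,-1,0,0.043,0.072,0,0,0,-1,0,0.062,0.109,0,0,0,-1,0,0.078,0.147,0,0,0,-1,0,0.093,0.186,0,0,0,-1,0,0.104,0.217,0,0,0,-1,0,0.113,0.249,0,0,0,-1,0,0.113,0.249,0,0,0,-1])

```text
time: 21.65
position: [0.6502, 0.0727, 0.1176]
tool_rot: [2.476, 1.93, 0.004]
ft_force: [7.7, 3.7, -2.0]
grip_width: 0.175
grip_force: 20.0
```

```bash
python3 -c "
from h import *;rep();arc()"
```

```text
21.65 [0.6502 0.0727 0.1176] tool ypos 0.6131122548128912 grip 15.187379724174159 19.994504749774933 F tool [5.4286 6.5914 1.9928] M [-1.4547  1.1288 -0.0592]
dtheta 0.0343726964114349 th0 -2.8498832833678613 th -2.8155105869564268 tangential N -3.9992662045647767
```

Emit:
jog_arm(moves=[0,0.01,0.02,0,0,0,-1,0,0.015,0.045,0,0,0,-1,0,0.02,0.068,0,0,0,-1,0,0.025,0.09,0,0,0,-1,0,0.028,0.11,0,0,0,-1,0,0.03,0.131,0,0,0,-1,0,0.033,0.15,0,0,0,-1,0,0.033,0.15,0,0,0,-1])

```text
time: 22.65
position: [0.6586, 0.0705, 0.0723]
tool_rot: [2.477, 1.931, 0.001]
ft_force: [6.5, 4.5, -3.9]
grip_width: 0.178
grip_force: 20.0
```

```bash
python3 -c "
from h import *;rep()"
```

```text
22.65 [0.6586 0.0705 0.0723] tool ypos 0.6217975697391919 grip 15.472271927145222 19.99266028404236 F tool [5.9551 5.2195 3.9101] M [-1.0848  1.1047 -0.0494]
```

Emit:
jog_arm(moves=[0,0.003,0.008,0,0,0,-1,0,0.004,0.016,0,0,0,-1,0,0.005,0.024,0,0,0,-1,0,0.005,0.032,0,0,0,-1,0,0.006,0.04,0,0,0,-1,0,0.006,0.048,0,0,0,-1,0,0.006,0.048,0,0,0,-1,0,0.006,0.048,0,0,0,-1])

```text
time: 23.65
position: [0.6597, 0.0702, 0.0579]
tool_rot: [2.477, 1.932, -0.0]
ft_force: [6.2, 3.5, -3.4]
grip_width: 0.178
grip_force: 20.0
```

```bash
python3 -c "
from h import *;rep()"
```

```text
23.65 [0.6597 0.0702 0.0579] tool ypos 0.6228948359588795 grip 15.490843917121792 19.991755485534668 F tool [4.9069 5.1787 3.4378] M [-0.7403  1.1036 -0.0126]
```

Emit:
jog_arm(moves=[0,0,0.005,0,0,0,-1,0,0,0.01,0,0,0,-1,0,0,0.015,0,0,0,-1,0,0,0.02,0,0,0,-1,0,0,0.025,0,0,0,-1,0,0,0.025,0,0,0,-1,0,0,0.025,0,0,0,-1,0,0,0.025,0,0,0,-1])

```text
time: 24.65
position: [0.6599, 0.0702, 0.0506]
tool_rot: [2.477, 1.932, 0.001]
ft_force: [6.8, 3.6, -4.1]
grip_width: 0.179
grip_force: 20.0
```

```bash
python3 -c "
from h import *;rep()"
```

```text
24.65 [0.6599 0.0702 0.0506] tool ypos 0.6231698456064244 grip 15.613719149089114 19.992094337940216 F tool [5.152  5.7237 4.1169] M [-0.8588  1.087  -0.0461]
```

Emit:
jog_arm(moves=[0,0,0.005,0,0,0,-1,0,0,0.01,0,0,0,-1,0,0,0.015,0,0,0,-1,0,0,0.02,0,0,0,-1,0,0,0.02,0,0,0,-1,0,0,0.02,0,0,0,-1,0,0,0.02,0,0,0,-1,0,0,0.02,0,0,0,-1])

```text
time: 25.65
position: [0.66, 0.0701, 0.0447]
tool_rot: [2.477, 1.932, 0.001]
ft_force: [5.4, 3.5, -3.2]
grip_width: 0.175
grip_force: 20.0
```

```bash
python3 -c "
from h import *;rep()"
```

```text
25.65 [0.66   0.0701 0.0447] tool ypos 0.6232306208174551 grip 15.21282643844012 19.992193579673767 F tool [4.6915 4.4146 3.1758] M [-0.8883  1.0558 -0.0418]
```

```bash
python3 - <<'E'
import cv2,numpy as np
from bench import ctrl
b=ctrl.get_image("wrist")["pixels"][:,:,::-1];cv2.imwrite("pics/w6.png",b)
for n in("w2","w3","w4","w6"):
    g=cv2.cvtColor(cv2.imread(f"pics/{n}.png"),cv2.COLOR_BGR2GRAY)
    for r in(160,):print(n,r,g[r-1:r+2,250:310].mean(0).astype(int))
    print(n,"col278",g[90:150:2,276:281].mean(1).astype(int))
E
```

```text
w2 160 [161 161 160 159 160 159 157 155 158 160 160 157 158 162 165 152 123 136
 157 172 183 191 195 198 203 209 213 213 214 213 213 211 207 202 196 188
 177 159 146 180 211 212 212 212 212 211 209 208 209 209 209 212 212 212
 212 212 212 212 211 210]
w2 col278 [210 210 210 210 211 210 210 210 210 209 193 159 183 196 203 210 212 213
 213 213 206 213 213 213 213 213 213 213 213 213]
w3 160 [157 157 157 154 153 154 156 159 158 154 154 158 159 148 115 132 150 161
 172 180 186 190 193 196 199 202 206 210 211 211 212 211 211 210 209 206
 203 199 195 190 183 175 162 144 137 156 156 153 151 150 151 151 150 169
 196 201 210 210 210 210]
w3 col278 [208 208 208 208 208 207 207 207 207 207 207 207 175 147 170 183 192 198
 204 201 208 210 210 201 203 210 210 210 210 210]
w4 160 [157 155 154 155 157 160 160 157 154 158 151 118 121 141 155 164 173 180
 186 190 192 195 197 200 203 207 203 176 188 212 213 212 212 212 211 209
 206 203 200 197 193 187 180 171 160 142 136 155 152 150 152 152 152 153
 155 155 155 155 155 155]
w4 col278 [209 209 209 209 209 209 209 209 208 208 208 208 208 138 150 171 182 191
 197 203 201 210 211 212 212 212 212 212 205 212]
w6 160 [124 107 141 154 154 154 152 157 183 208 195 124 126 144 157 168 176 183
 188 192 196 199 203 207 210 211 213 213 213 213 214 214 214 212 211 207
 204 202 200 198 194 190 185 176 166 151 171 212 212 213 213 213 213 212
 210 209 211 212 212 211]
w6 col278 [211 211 211 211 211 211 211 211 211 211 211 211 211 127 155 175 186 195
 199 205 211 213 213 213 212 213 213 213 213 213]
```

Emit:
jog_arm(moves=[0,0,0.005,0,0,0,-1,0,0,0.01,0,0,0,-1,0,0,0.015,0,0,0,-1,0,0,0.015,0,0,0,-1,0,0,0.015,0,0,0,-1,0,0,0.015,0,0,0,-1,0,0,0.015,0,0,0,-1,0,0,0.015,0,0,0,-1])

```text
time: 26.7
position: [0.6601, 0.0701, 0.0443]
tool_rot: [2.476, 1.93, 0.001]
ft_force: [-2.8, 1.6, 14.9]
grip_width: 0.173
grip_force: 20.0
```

```bash
python3 -c "
from h import *;rep()"
```

```text
26.7 [0.6601 0.0701 0.0443] tool ypos 0.6233664721016136 grip 15.05433612375004 19.996760487556458 F tool [  0.8314  -3.0229 -14.9403] M [ 0.6985  0.2647 -0.0353]
```

The tool now reads 15 N of upward reaction, so the board is flat on its rests. I'll raise it again, aiming about 0.1 rad past the first notch.

Emit:
jog_arm(moves=[0,0,-0.015,0,0,0,-1,0,-0.001,-0.055,0,0,0,-1,0,-0.004,-0.098,0,0,0,-1,0,-0.009,-0.139,0,0,0,-1,0,-0.017,-0.18,0,0,0,-1,0,-0.026,-0.22,0,0,0,-1,0,-0.037,-0.26,0,0,0,-1,0,-0.037,-0.26,0,0,0,-1])

```text
time: 27.7
position: [0.6497, 0.0728, 0.1191]
tool_rot: [2.477, 1.931, 0.002]
ft_force: [7.2, 3.8, -3.8]
grip_width: 0.175
grip_force: 20.0
```

```bash
python3 -c "
from h import *;rep()"
```

```text
27.7 [0.6497 0.0728 0.1191] tool ypos 0.6125836160930684 grip 15.19980176510912 19.99686509370804 F tool [5.4608 6.0376 3.8591] M [-1.3505  1.0738 -0.01  ]
```

Emit:
jog_arm(moves=[0,-0.004,-0.018,0,0,0,-1,0,-0.009,-0.036,0,0,0,-1,0,-0.015,-0.054,0,0,0,-1,0,-0.021,-0.072,0,0,0,-1,0,-0.027,-0.09,0,0,0,-1,0,-0.032,-0.105,0,0,0,-1,0,-0.032,-0.105,0,0,0,-1,0,-0.032,-0.105,0,0,0,-1])

```text
time: 28.7
position: [0.6389, 0.0755, 0.1493]
tool_rot: [-2.476, -1.931, 0.002]
ft_force: [4.0, 3.3, -3.4]
grip_width: 0.175
grip_force: 20.0
```

Emit:
jog_arm(moves=[0,0.004,0.012,0,0,0,-1,0,0.008,0.024,0,0,0,-1,0,0.012,0.036,0,0,0,-1,0,0.016,0.048,0,0,0,-1,0,0.02,0.06,0,0,0,-1,0,0.022,0.07,0,0,0,-1,0,0.022,0.07,0,0,0,-1,0,0.022,0.07,0,0,0,-1])

```text
time: 29.7
position: [0.6466, 0.0735, 0.1293]
tool_rot: [2.477, 1.931, 0.001]
ft_force: [5.2, 3.8, -2.3]
grip_width: 0.174
grip_force: 20.0
```

```bash
python3 -c "
from h import *;rep()"
```

```text
29.7 [0.6466 0.0735 0.1293] tool ypos 0.609427063153866 grip 15.16998241831395 19.994231164455414 F tool [4.9979 4.0916 2.321 ] M [-0.8872  1.0678 -0.0766]
```

Emit:
jog_arm(moves=[0,0.001,0.004,0,0,0,-1,0,0.002,0.008,0,0,0,-1,0,0.004,0.012,0,0,0,-1,0,0.005,0.016,0,0,0,-1,0,0.005,0.018,0,0,0,-1,0,0.005,0.018,0,0,0,-1,0,0.005,0.018,0,0,0,-1,0,0.005,0.018,0,0,0,-1])

```text
time: 30.7
position: [0.6479, 0.0732, 0.1251]
tool_rot: [2.477, 1.931, 0.002]
ft_force: [4.0, 1.8, 4.9]
grip_width: 0.175
grip_force: 20.0
```

```bash
python3 -c "
from h import *;rep()"
```

```text
30.7 [0.6479 0.0732 0.1251] tool ypos 0.6107821015781892 grip 15.250795779603186 19.99557316303253 F tool [ 2.7293  3.45   -4.8776] M [-0.5718  0.7269 -0.0302]
```

The notch pushes back with about 5 N at the starting height, so the board is seated. Now release and withdraw upward.

Emit:
jog_arm(moves=[0,0,-0.003,0,0,0,0,0,0,-0.003,0,0,0,0,0,0,-0.003,0,0,0,0,0,0,-0.003,0,0,0,0,0,0,-0.003,0,0,0,0,0,0,-0.003,0,0,0,0,0,0,-0.05,0,0,0,0,0,0,-0.1,0,0,0,0])

```text
time: 31.7
position: [0.6475, 0.0735, 0.1559]
tool_rot: [2.477, 1.931, 0.001]
ft_force: [0.5, 0.2, 0.3]
grip_width: 0.501
grip_force: 0.0
```

Emit:
jog_arm(moves=[0,0,-0.1,0,0,0,0,0,0,-0.2,0,0,0,0,0,0,-0.3,0,0,0,0,0,0,-0.4,0,0,0,0,0,0,-0.5,0,0,0,0,0,0,-0.5,0,0,0,0,0,0,-0.5,0,0,0,0,0,0,-0.5,0,0,0,0])

```text
time: 32.7
position: [0.6468, 0.0732, 0.3034]
tool_rot: [-2.477, -1.931, 0.003]
ft_force: [0.1, -0.8, -0.0]
grip_width: 0.499
grip_force: 0.0
```

```bash
python3 - <<'E'
from h import *;from bench import ctrl
import cv2
rep()
a=ctrl.get_image("scene")["pixels"][:,:,::-1];b=cv2.imread("pics/scene0.png")
d=cv2.absdiff(a,b).max(2)
for n,(r0,r1,c0,c1) in dict(board=(240,290,260,340),backboard=(205,270,300,345),tub=(192,232,190,225),probe=(345,395,255,330)).items():print(n,(d[r0:r1,c0:c1]>40).mean())
# rod corner brightness near (245,253) start vs now
g=lambda i:cv2.cvtColor(i,6)[246:262,236:256].astype(float)
res=cv2.matchTemplate(cv2.cvtColor(a,6)[236:290,226:300],cv2.cvtColor(b,6)[246:280,236:290],5);print(cv2.minMaxLoc(res))
E
```

```text
32.7 [0.6468 0.0732 0.3034] tool ypos 0.6096447577448226 grip 43.44851708551765 0.0 F tool [-0.805   0.2739  0.0329] M [-0.07    0.0138 -0.0354]
board 0.01925
backboard 0.13914529914529913
tub 0.0
probe 0.0
(-0.2315351963043213, 0.7981531620025635, (20, 0), (10, 10))
```

The board's image matches the starting picture (best match at zero shift), so it is back in its lowest notch. The tub and thermometer images are unchanged and the gripper is clear. Handing in.

```bash
python3 -c "
from bench import ctrl;print(ctrl.close_job())"
```

```text
the job is handed in; nothing more can be done
None
```

The job is handed in with no verdict shown: the board was lifted until it met the stop lightly, lowered by hand to flat, and set in its lowest notch, then let go; the tub and thermometer look unmoved in the images, and the flask was not checked separately.

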